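# Clear the pedal bin's lid and hold it open for the cook

## Task

Somebody has left a tin of tomato puree on the lid of the pedal bin: set it down upright in the dark baking pan with the other two tins. Then press the bin's pedal all the way down so the lid swings wide open, keep it there for two seconds while I scrape my board into it, and ease the pedal back up so the lid closes without slamming. Work the lid with the pedal only, and leave the other things on the worktop where they are.

Things in the scene. Friction and masses are not known exactly. Their poses are not given: they have to be found in the camera images.
- bin: small round pedal bin: brushed steel drum, 156 mm across at its black foot widening to 196 mm at the rim, 251 mm tall with its lid shut, fixed to the worktop. Origin: centre of its underside on the worktop. Its -x axis points to its front, where the pedal sticks out; its +x axis points to the back, where the lid hinges; z up.
- tread (a point): middle of the top face of the pedal's black tread, a plate 36 mm deep (out from the drum) by 58 mm wide. Its middle is 18 mm out from the drum's wall there (100 mm from the bin's axis), 48 mm above the worktop when up and 25 mm when down, and moves nearly straight down. The widening drum and the lid stand over it, so a tool must lean back from the bin, top away from it.
- pedal (a joint): angle of the pedal lever: 0 fully up (rest), 0.24 fully down on its stop. It pivots inside the drum on a level axis 95 mm behind the tread point, 34 mm above the worktop. A push rod links it to the lid: lid angle = 5.2 x pedal angle. It takes 9 to 15 N at the tread, less as the lid opens. To ease it, let the tread rise at no more than 30 mm/s.
- lid: the round flat steel lid, 216 mm across, 13 mm thick. Origin on its hinge line, 106 mm behind the bin's axis, 243 mm up; shut, its top is 8 mm above this origin and its centre 106 mm in front of it. Shut, its axes are the bin's; it opens by tilting its front up and back, to 1.25 rad (72 degrees) fully open. It follows the pedal both ways and falls shut by its weight if the pedal is let go.
- tin_center (a point): the tin on the bin lid: red tin with a yellow band and steel ends, upright, 54 mm across and 68 mm tall, about 165 g; the point is its centre, half-way up. z along its axis.
- pan: shallow rectangular dark steel baking pan, fixed on the worktop, 265 (x) by 162 (y) mm over its flat rim, inside 234 by 132 mm, rim top 20.5 mm above the worktop, inner floor 3 mm above it. Origin: centre of its underside. Two tins stand towards its +x end; the -x end is free.
- pan_space (a point): middle of the free part of the pan's inner floor (45 mm from the pan's centre towards its -x end), at floor height.
- tin_b_center (a point): tin like the first, standing in the pan at its +x, +y corner; centre, half-way up.
- tin_c_center (a point): tin like the first, standing in the pan at its +x, -y corner; centre, half-way up.
- oil: green oil bottle, 62 mm across, 250 mm tall; origin at the centre of its underside.
- mill: dark wooden pepper mill, 58 mm across, 176 mm tall; origin at the centre of its underside.
- bowl: steel bowl, 170 mm across the rim, 65 mm tall; origin at the centre of its underside.
- shaker: glass salt shaker with steel cap, 48 mm across, 86 mm tall; origin at the centre of its underside.
- scraper: dough scraper lying flat: black grip 120 mm long along y, 22 mm thick, and a thin steel blade reaching 100 mm towards +x, flat on the worktop; origin under the grip's middle.
- cutter: pizza wheel lying flat: wooden handle 124 mm long along x and a steel disc 80 mm across, 110 mm towards +x; origin under the handle's middle.

How it is judged:
By the outcome, as a careful person would: the job done as asked, in the order asked, and still so for the second after the job is handed in, with the robot touching nothing.
It also fails if it takes over 58 s, if anything falls off the work surface, if the arm or the gripper's body presses on something with over 40 N, if the wrist force passes 120 N, or if a joint passes its speed limit or range.

## Robot

A 7-joint arm with a two-finger parallel gripper is mounted at the origin on the work surface. World frame = base frame: x ahead of the robot, y to its left, z up, the work surface at z = 0. Lengths are in m, angles in rad, forces in N, time in s.
With the tool pointing down it reaches from about 0.35 to 0.9 m from the base axis. Payload 8.1 kg.
Tool frame: the origin (TCP) lies midway between the tips of the shut fingers; the grasp point (between the pads) lies behind it (arm.tcp_to_grasp is the z of the grasp point in the tool frame, in m); z points along the fingers, y is the line along which they close (so a half turn about z gives the same grasp; the last joint's range is limited). The gripper opens to 92 mm and grips with 3 to 60 N. Pads are 19 mm wide; open, the fingers measure 130 mm over their backs; the gripper's body (75 mm by 190 mm) begins 47 mm behind the grasp point.
Start: joints at [1.049, 0.434, 0.025, 1.573, -0.012, 1.134, -0.075], TCP at [0.254, -0.571, 0.227] pointing down, gripper open.
Joint ranges: [-2.62, 2.62], [-0.44, 2.09], [-1.27, 1.32], [0.08, 2.57], [-1.32, 4.46], [0.12, 2], [-2.74, 2.74]. Speed limits (rad/s): [2.22, 2.22, 3.01, 3.01, 3.14, 3.14, 3.14].

## Interface

Orientations are given as a rotation vector (axis times angle).
In Python, from cell import readout, vision, arm gives the robot as it stands.
- The arm moves only by the tool carry_out, never from a script. Its argument "increments" is one flat list of numbers, 6 for each row, row after row: the shift along the world's x, y, z in mm, then the turn, a rotation vector about the world's x, y, z in rad. In form: [tx, ty, tz, wx, wy, wz, tx, ty, tz, wx, wy, wz, ...]. A call has 1 to 20 rows; each row shifts and turns the commanded pose from where the row before left it; what a row does not reach is not made up. A row lasts 1/8 s, in which the tool goes at most 62.5 mm and 10.7 degrees, less where a joint would pass 70% of its speed; a pose out of reach is approached as far as the arm can. A call with a gripper value outside its range is refused whole. "grip" is the closure, from 0 (fully open) to 1 (shut), set as the call begins (left out, the last holds). The fingers move at their own pace and stop on an object; "newtons" is the grip in N (left out, the last holds). Time passes only in rows, so rows that do not move let the fingers close. It gives the time, the measured TCP pose, the force, the opening and the grip force at its end, in the units of the state.
- readout.observe(): the state, without advancing time (a new reading comes with each control period).
- vision.get_image(name): name is "side" or "top" or "wrist"; returns the picture (480x640x3 uint8, red, green, blue); there is no depth.
- vision.calibration(name): a dict with "fov_y" (degrees; the focal length in pixels is half the picture's height over the tangent of half this angle, whatever the lens; pixels are square), "cx", "cy" (the principal point, pixels), "k1" (the pictures are not rectified: a ray, as slopes to the right and down, at radius r is drawn at 1 + k1 r^2 times it, then the intrinsics apply), "pose" (4x4, takes a point from camera to world coordinates). Camera axes: x right, y up, looking along -z (the intrinsics and any distortion apply to the point x, -y, -z); pixel columns grow to the right and rows downward; lengths in m; the calibration is good to about 2 mm. A picture is of the moment at which its call begins: read the wrist's pose just before it. calibration takes no time and is no camera call; for the wrist camera it gives the pose at the moment of the call.
- arm.sign_off(): hands the job in; it is judged then, once.
The state is a dict: "clock": time; "joints": joint angles; "dq": joint speeds; "joint_efforts": joint torques, N m; "position": TCP position; "ee_rot": TCP orientation; "force": force on the tool from outside, world axes, zero at the start; "ft_torque": the same for the moment, N m; "width": opening from 0.0 (shut) to 1.0 (fully open); "gripper_force": force on a finger pad.
Only numpy, scipy, OpenCV 4.12 (cv2) and the standard library are available. Lean on these libraries where they do the work, as an engineer would, in place of code of your own. Each camera call takes 0.05 s, during which the arm holds its last target. There are 200 camera calls.

## Working session

There is one attempt and no reset: what is moved stays moved. The work goes in short steps, Python scripts to look and compute and a tool call to move; the robot and the scene stay as the last step left them, time stands still between calls to the robot, and variables do not carry over. Pictures are saved under pics/ and viewed, at most 10 in all, crops included, and the job is handed in when it is done.

Besides the shell and the picture viewer there is one more tool, called after "Request:" by a JSON object that holds its "method" and its "body". carry_out: Moves the arm, as the interface text tells. Its arguments: {"type":"object","properties":{"increments":{"type":"array","items":{"type":"number"}},"grip":{"type":"number"},"newtons":{"type":"number"}},"required":["increments"]}

```bash
mkdir -p pics; ls
cat > h.py <<'E'
import numpy as np, cv2
from cell import readout, vision, arm
def save(n,f):
    im=vision.get_image(n); cv2.imwrite(f,im[:,:,::-1]); return im
def ray(n,uv,c=None):
    c=c or vision.calibration(n); f=240/np.tan(np.radians(c['fov_y'])/2)
    d=np.array([(uv[0]-c['cx'])/f,(uv[1]-c['cy'])/f]); p=d.copy()
    for _ in range(30): p=d/(1+c['k1']*(p@p))
    T=np.array(c['pose']); return T[:3,3],T[:3,:3]@np.array([p[0],-p[1],-1])
def onz(n,uv,z,c=None):
    o,d=ray(n,uv,c); return o+d*(z-o[2])/d[2]
def proj(n,P,c=None):
    c=c or vision.calibration(n); f=240/np.tan(np.radians(c['fov_y'])/2)
    T=np.array(c['pose']); q=T[:3,:3].T@(np.array(P)-T[:3,3]); s=np.array([q[0],-q[1]])/-q[2]
    return s*(1+c['k1']*(s@s))*f+[c['cx'],c['cy']]
E
python3 - <<'E'
from h import *
np.set_printoptions(precision=4,suppress=True)
s=readout.observe(); print(s, arm.tcp_to_grasp)
for n in('top','side','wrist'):
    print(n,vision.calibration(n))
for n in('top','side'): save(n,f'pics/{n}0.png')
E
```

```text
pics
{'clock': 0.0, 'joints': array([ 1.0494,  0.4352,  0.025 ,  1.5741, -0.0116,  1.134 , -0.0751]), 'dq': array([ 0.    , -0.003 , -0.0009, -0.0001, -0.0007, -0.0002,  0.0011]), 'joint_efforts': array([  0.0002, -66.7862,   0.9849, -31.4469,  -0.0606,   0.0431,
         0.0002]), 'position': array([ 0.2539, -0.5705,  0.2259]), 'ee_rot': array([-3.0715, -0.6526,  0.0008]), 'force': array([-0.0971, -0.3088,  0.889 ]), 'ft_torque': array([ 0.0282, -0.0111,  0.0073]), 'gripper_force': 0.0, 'width': 0.9956844053094096} -0.0188
top {'fov_y': 49.69225645037554, 'cx': 329.48042964155235, 'cy': 237.6037152746667, 'k1': -0.025126918810245598, 'pose': array([[-0.0001,  0.9949, -0.1011,  0.4423],
       [-1.    , -0.001 , -0.0084,  0.0458],
       [-0.0085,  0.1011,  0.9948,  1.3829],
       [ 0.    ,  0.    ,  0.    ,  1.    ]])}
side {'fov_y': 49.208770977553876, 'cx': 314.06163667472435, 'cy': 241.136955883103, 'k1': 0.03407201822683652, 'pose': array([[-0.8011,  0.3875, -0.4562,  0.0486],
       [-0.5986, -0.5206,  0.6089,  0.7344],
       [-0.0015,  0.7608,  0.649 ,  0.9314],
       [ 0.    ,  0.    ,  0.    ,  1.    ]])}
wrist {'fov_y': 61.43957236604608, 'cx': 314.4355424323267, 'cy': 242.59059275284972, 'k1': -0.06647597625830931, 'pose': array([[ 0.4065,  0.8738,  0.2669,  0.3255],
       [-0.9137,  0.3892,  0.1173, -0.5395],
       [-0.0014, -0.2916,  0.9565,  0.385 ],
       [ 0.    ,  0.    ,  0.    ,  1.    ]])}
```

View pics/top0.png

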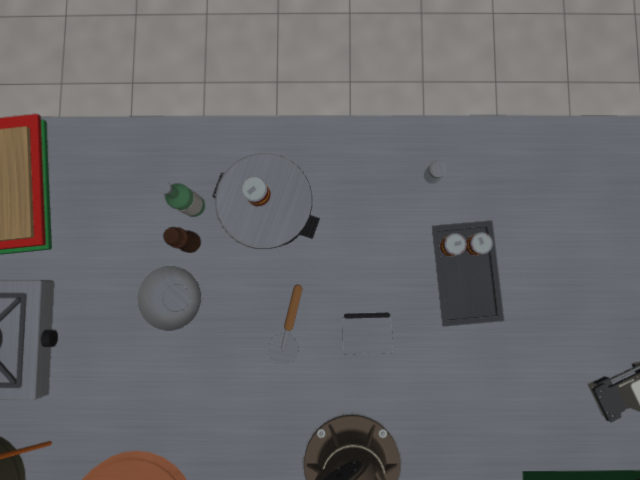

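View pics/side0.png

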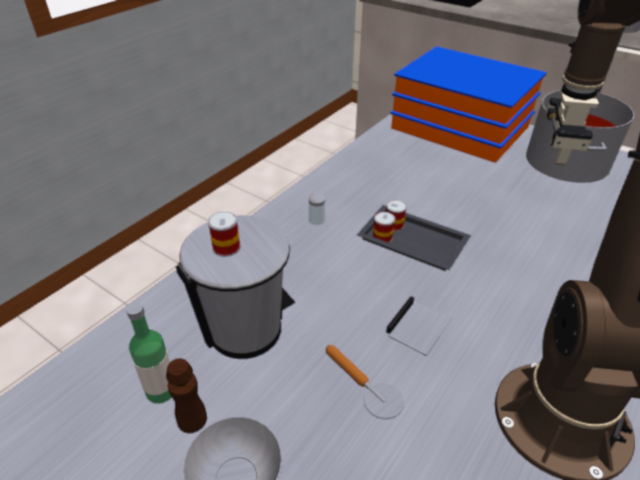

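The top view shows the tin top at (255,189), the lid centred at (264,200), the tread at (311,227), and the pan spanning (433,226) to (503,319) with two tins at its upper end. The side view shows the tin upright on the lid at (224,235) and the pan at (415,237).

Run:
```python
from h import *
np.set_printoptions(precision=4,suppress=True)
im=cv2.imread('pics/top0.png'); g=cv2.cvtColor(im,cv2.COLOR_BGR2GRAY); hsv=cv2.cvtColor(im,cv2.COLOR_BGR2HSV)
# pan: dark
def big(m,x0,y0,x1,y1):
    M=np.zeros_like(m);M[y0:y1,x0:x1]=m[y0:y1,x0:x1]
    c=max(cv2.findContours(M,cv2.RETR_EXTERNAL,cv2.CHAIN_APPROX_NONE)[0],key=cv2.contourArea);return c
m=(g<85).astype(np.uint8)*255
m2=cv2.morphologyEx(m,cv2.MORPH_CLOSE,np.ones((15,15)))
c=big(m2,415,205,520,340)
pw=np.array([onz('top',p[0]+0.0,.0205)[:2] for p in c]).astype(np.float32)
r=cv2.minAreaRect(pw); print('pan',r, cv2.boundingRect(c))
print(cv2.boxPoints(r))
# tread
c=big(m,299,212,325,243)
pw=np.array([onz('top',p[0],.048)[:2] for p in c]).astype(np.float32)
print('tread',cv2.minAreaRect(pw),pw.mean(0),cv2.boundingRect(c))
# white tops
w=((hsv[...,1]<40)&(g>165)).astype(np.uint8)*255
for nm,b,z in(('tinA',(240,172,272,207),.319),('t1',(440,230,468,260),.071),('t2',(467,230,496,260),.071)):
    c=big(w,*b);pw=np.array([onz('top',p[0],z)[:2] for p in c]).astype(np.float32)
    print(nm,cv2.minEnclosingCircle(pw),cv2.boundingRect(c))
for n,b in(('lid',(205,145,320,255)),):
    e=cv2.Canny(g,30,80); ys,xs=np.nonzero(e[b[1]:b[3],b[0]:b[2]])
    P=np.array([onz('top',(x+b[0],y+b[1]),.250)[:2] for x,y in zip(xs,ys)])
    best=None;rng=np.random.default_rng(0)
    for _ in range(3000):
        q=P[rng.choice(len(P),3,False)]
        A=np.c_[2*q,np.ones(3)]
        if abs(np.linalg.det(A))<1e-7: continue
        s=np.linalg.solve(A,(q**2).sum(1));R=np.sqrt(s[2]+s[:2]@s[:2])
        if abs(R-.108)>.006: continue
        i=abs(np.hypot(*(P-s[:2]).T)-R)<.002
        if best is None or i.sum()>best.sum():best=i
    q=P[best];s=np.linalg.lstsq(np.c_[2*q,np.ones(len(q))],(q**2).sum(1),rcond=None)[0]
    print('lid',s[:2],np.sqrt(s[2]+s[:2]@s[:2]),best.sum())
big2=np.hstack([cv2.resize(im[140:260,150:330],None,fx=4.4,fy=4.4,interpolation=2)]);cv2.imwrite('pics/c1.png',big2)
s=cv2.imread('pics/side0.png');cv2.imwrite('pics/c2.png',cv2.resize(s[180:380,160:480],None,fx=2.5,fy=2.5,interpolation=2))
```

```text
pan ((0.4884416460990906, -0.30385878682136536), (0.26621943712234497, 0.16265477240085602), 5.009883880615234) (432, 220, 72, 107)
[[ 0.3487 -0.2345]
 [ 0.3629 -0.3965]
 [ 0.6281 -0.3733]
 [ 0.6139 -0.2112]]
tread ((0.6066595911979675, 0.10683072358369827), (0.03842533752322197, 0.0663774311542511), 61.329429626464844) [0.6082 0.1087] (299, 212, 21, 27)Traceback (most recent call last):
  File "<stdin>", line 21, in <module>
  File "<stdin>", line 7, in big
ValueError: max() iterable argument is empty
```

Run:
```python
from h import *
np.set_printoptions(precision=4,suppress=True)
im=cv2.imread('pics/top0.png'); g=cv2.cvtColor(im,cv2.COLOR_BGR2GRAY)
def big(m,x0,y0,x1,y1):
    M=np.zeros_like(m);M[y0:y1,x0:x1]=m[y0:y1,x0:x1]
    return max(cv2.findContours(M,cv2.RETR_EXTERNAL,cv2.CHAIN_APPROX_NONE)[0],key=cv2.contourArea)
print(im[189,255],im[244,455],im[210,240],im[227,311])
for nm,b,z in(('tinA',(238,170,274,207),.319),('t1',(440,230,467,260),.071),('t2',(467,230,496,260),.071)):
    for t in (140,150,160):
        try:
            c=big((g>t).astype(np.uint8)*255,*b);pw=np.array([onz('top',p[0],z)[:2] for p in c]).astype(np.float32)
            print(nm,t,cv2.minEnclosingCircle(pw),cv2.boundingRect(c))
        except ValueError: pass
b=(205,145,320,255)
e=cv2.Canny(g,30,80); ys,xs=np.nonzero(e[b[1]:b[3],b[0]:b[2]])
P=np.array([onz('top',(x+b[0],y+b[1]),.250)[:2] for x,y in zip(xs,ys)])
best=None;rng=np.random.default_rng(0)
for _ in range(3000):
    q=P[rng.choice(len(P),3,False)]
    A=np.c_[2*q,np.ones(3)]
    if abs(np.linalg.det(A))<1e-7: continue
    s=np.linalg.solve(A,(q**2).sum(1));R=np.sqrt(max(0,s[2]+s[:2]@s[:2]))
    if abs(R-.108)>.006: continue
    i=abs(np.hypot(*(P-s[:2]).T)-R)<.002
    if best is None or i.sum()>best.sum():best=i
q=P[best];s=np.linalg.lstsq(np.c_[2*q,np.ones(len(q))],(q**2).sum(1),rcond=None)[0]
print('lid',s[:2],np.sqrt(s[2]+s[:2]@s[:2]),best.sum())
a=cv2.resize(im[140:260,200:330],None,fx=3,fy=3,interpolation=2)
s=cv2.imread('pics/side0.png');d=cv2.resize(s[200:340,170:300],(360*130//140,360),interpolation=2)
cv2.imwrite('pics/c1.png',np.hstack([a,d]))
```

```text
[116 111 106] [113 107 103] [114 108 104] [30 29 29]
lid [0.6439 0.2008] 0.10729486360284894 268
```

View pics/c1.png

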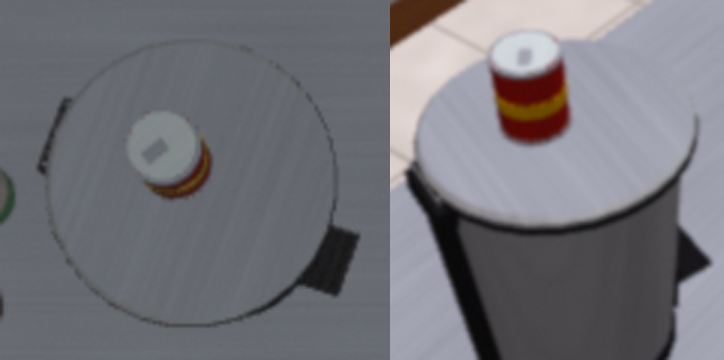

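The crop shows the tin top centred at about (254.7,189), the tread's outer edge running from (319.7,218) to (313,238.7), and the hinge bracket on the left at about (219,185). In the side view the tin top is at about (223.3,221).

Run:
```python
from h import *
np.set_printoptions(precision=4,suppress=True)
C=np.array([.6439,.2008])
a,b=[onz('top',p,.048)[:2] for p in((319.5,218),(312.8,238.7))]
print('edge',a,b,np.linalg.norm(a-b)); m=(a+b)/2; d=m-C; print(m,d,np.linalg.norm(d),np.degrees(np.arctan2(d[1],d[0])))
e=a-b; print('edge normal',np.degrees(np.arctan2(-e[0],e[1])))
h=onz('top',(219,185),.235)[:2]-C; print('hinge dir',h,np.degrees(np.arctan2(-h[1],-h[0])))
print('tin top',onz('top',(254.7,189),.319),onz('side',(223.3,221),.319))
R=lambda t:np.array([[np.cos(t),-np.sin(t)],[np.sin(t),np.cos(t)]])
pan=np.array([.4884,-.3039]);Rp=R(np.radians(5))
for l in((-.045,0),(-.06,0),(.08,.03)): print(l,pan+Rp@l)
print('pan side check',[proj('side',[*(pan+Rp@np.array(l)),.0205]) for l in((.1325,.081),(-.1325,.081),(-.1325,-.081),(.1325,-.081))])
from scipy.spatial.transform import Rotation as Ro
print(Ro.from_rotvec(readout.observe()['ee_rot']).as_matrix())
for n,u in(('tb',(455.5,244)),('tc',(481,243))): print(n,onz('top',u,.071))
im=cv2.imread('pics/side0.png');print('lid side',proj('side',[*C,.251]))
```

```text
edge [0.6292 0.083 ] [0.5751 0.1003] 0.05674266446868024
[0.6022 0.0916] [-0.0417 -0.1092] 0.1168763881775182 -110.91634104362078
edge normal -107.69807377567818
hinge dir [0.0346 0.104 ] -108.40723366794629
tin top [0.6525 0.2109 0.319 ] [0.6512 0.2152 0.319 ]
(-0.045, 0) [ 0.4436 -0.3078]
(-0.06, 0) [ 0.4286 -0.3091]
(0.08, 0.03) [ 0.5655 -0.267 ]
pan side check [array([356.4793, 234.3954]), array([449.7746, 269.8102]), array([471.3795, 234.6648]), array([382.8427, 204.169 ])]
[[ 0.9136  0.4066 -0.0007]
 [ 0.4066 -0.9136  0.0012]
 [-0.0002 -0.0014 -1.    ]]
tb [ 0.559  -0.2632  0.071 ]
tc [ 0.5615 -0.3281  0.071 ]
lid side [235.0214 245.771 ]
```

Request:
{"method": "carry_out", "body": {"increments": [12,23,10,0,0,0.048,23,46,10,0,0,0.048,23,46,10,0,0,0.048,23,46,10,0,0,0.048,23,46,10,0,0,0.048,23,46,10,0,0,0.048,23,46,10,0,0,0.048,23,46,10,0,0,0.048,23,46,10,0,0,0.048,23,46,10,0,0,0.048,23,46,10,0,0,0.048,23,46,10,0,0,0.048,23,46,10,0,0,0.048,23,46,10,0,0,0.048,23,46,10,0,0,0.048,23,46,10,0,0,0.048,23,46,10,0,0,0.048,12,23,0,0,0,0,0,0,0,0,0,0,0,0,0,0,0,0], "grip": 0}}

```text
clock: 2.6
position: [0.6455, 0.2107, 0.3969]
ee_rot: [2.561, 1.819, -0.001]
force: [0.5, -0.6, 0.7]
width: 1.0
gripper_force: 0.0
```

```bash
cat > st.py <<'E'
from h import *
from scipy.spatial.transform import Rotation as Ro
np.set_printoptions(precision=4,suppress=True)
def st():
    s=readout.observe();R=Ro.from_rotvec(s['ee_rot']).as_matrix()
    print(s['clock'],s['position'],'\nx',R[:,0],'y',R[:,1],'z',R[:,2],'yaw y',np.degrees(np.arctan2(R[1,1],R[0,1])),'\nq',s['joints'],'F',s['force'],s['width'],s['gripper_force'])
    return s
E
python3 - <<'E'
from st import *
st(); c=vision.calibration('wrist'); import pickle; pickle.dump(c,open('w1.pkl','wb'))
save('wrist','pics/w1.png'); print(proj('wrist',[.652,.213,.319],c),proj('wrist',[.652,.213,.251],c))
E
```

```text
2.6 [0.6455 0.2107 0.3969] 
x [ 0.3292  0.9443 -0.0007] y [ 0.9443 -0.3292  0.0002] z [-0.0001 -0.0007 -1.    ] yaw y -19.220484762388235 
q [-0.1268  0.5093 -0.4932  1.0844  0.2336  1.5998 -0.8943] F [ 0.4696 -0.5565  0.7059] 1.0003828814986855 0.0
[323.6009 244.7984] [321.6621 218.7123]
```

View pics/w1.png

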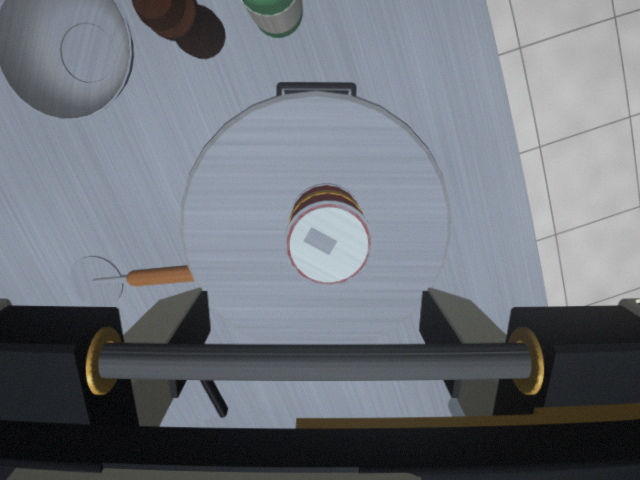

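The wrist view shows the tin's top centred at (329,243). The lid spans columns 183–449 (centre about 316), and the hinge bracket is centred at (316.5,88), directly above the lid centre.

Run:
```python
from st import *
import pickle; c=pickle.load(open('w1.pkl','rb'))
print('tin',onz('wrist',(329,243.5),.319,c), 'hinge',onz('wrist',(316.5,88),.24,c))
l,r=onz('wrist',(183,214),.251,c),onz('wrist',(449,214),.251,c);t=onz('wrist',(316,94),.251,c)
print(l,r,(l+r)/2,np.linalg.norm(l-r),t,t[:2]-.108*np.array([.327,.945]))
```

```text
tin [0.6554 0.2127 0.319 ] hinge [0.68   0.3056 0.24  ]
[0.5514 0.2522 0.251 ] [0.7469 0.184  0.251 ] [0.6492 0.2181 0.251 ] 0.20706379997266808 [0.678  0.3012 0.251 ] [0.6427 0.1991]
```

Request:
{"method": "carry_out", "body": {"increments": [4,1,-25,0,0,0,4,1,-35,0,0,0,0,0,-35,0,0,0,0,0,-24,0,0,0,0,0,0,0,0,0]}}

```text
clock: 3.28
position: [0.6532, 0.2109, 0.2764]
ee_rot: [2.563, 1.817, -0.005]
force: [0.0, 0.4, 0.3]
width: 1.001
gripper_force: 0.0
```

Request:
{"method": "carry_out", "body": {"increments": [0,0,0,0,0,0,0,0,0,0,0,0,0,0,0,0,0,0,0,0,0,0,0,0,0,0,0,0,0,0,0,0,0,0,0,0], "grip": 1, "newtons": 25}}

```text
clock: 4.03
position: [0.6544, 0.213, 0.2781]
ee_rot: [2.562, 1.818, 0.001]
force: [0.3, 0.5, 3.4]
width: 0.586
gripper_force: 25.0
```

Request:
{"method": "carry_out", "body": {"increments": [0,0,10,0,0,0,0,0,20,0,0,0,0,0,30,0,0,0,-7,-17,0,0,0,0,-15,-36,0,0,0,0,-15,-36,0,0,0,0,-15,-36,0,0,0,0,-15,-36,0,0,0,0,-15,-36,-20,0,0,0,-15,-36,-20,0,0,0,-15,-36,-20,0,0,0,-15,-36,-20,0,0,0,-15,-36,-20,0,0,0,-15,-36,-20,0,0,0,-15,-36,-20,0,0,0,-15,-36,-20,0,0,0,-15,-36,-20,0,0,0,-15,-36,-10,0,0,0,-9,-18,0,0,0,0,0,0,0,0,0,0]}}

```text
clock: 6.52
position: [0.4257, -0.3277, 0.1469]
ee_rot: [-2.564, -1.813, 0.002]
force: [0.4, 0.3, -0.8]
width: 0.583
gripper_force: 25.0
```

Request:
{"method": "carry_out", "body": {"increments": [0,0,0,0,0,0]}}

```text
clock: 6.65
position: [0.428, -0.3251, 0.1476]
ee_rot: [-2.561, -1.819, -0.001]
force: [0.0, -0.3, -1.6]
width: 0.586
gripper_force: 25.0
```

Run:
```python
from st import *
st(); c=vision.calibration('wrist'); save('wrist','pics/w2.png')
a=np.radians(5);pan=np.array([.4884,-.3039])
for l in((-.117,.066),(-.117,-.066),(.117,-.066),(.117,.066)):
    print(l,proj('wrist',[*(pan+np.array([[np.cos(a),-np.sin(a)],[np.sin(a),np.cos(a)]])@l),.01],c))
```

```text
6.65 [ 0.428  -0.3251  0.1476] 
x [0.3295 0.9442 0.0006] y [ 0.9442 -0.3295 -0.0003] z [-0.0001  0.0007 -1.    ] yaw y -19.237291762236737 
q [ 0.8184  0.4054 -0.355   1.8617  0.1744  0.9052  0.0459] F [ 0.0445 -0.3235 -1.6474] 0.5855315875554603 24.999922513961792
(-0.117, 0.066) [199.8027 157.8243]
(-0.117, -0.066) [278.3932 308.6073]
(0.117, -0.066) [557.0958 191.9175]
(0.117, 0.066) [505.974   16.1966]
```

View pics/w2.png

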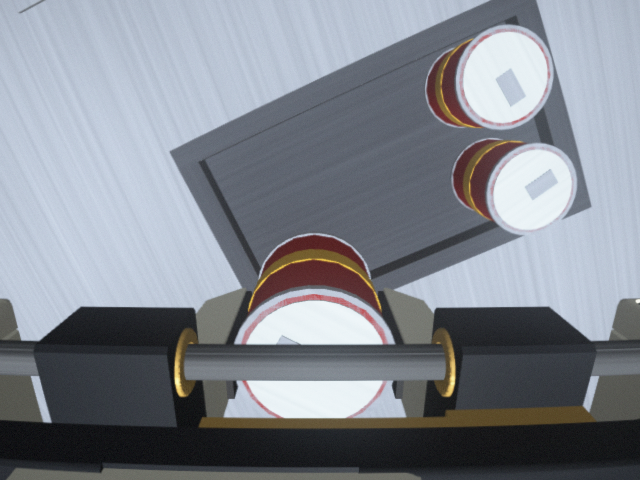

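The wrist view shows the held tin upright in the grip. The pan's inner corner appears at (203,160), against a predicted (200,158), so the pan position holds; the free floor is ahead of the tin. I will shift the tin over it and lower.

Request:
{"method": "carry_out", "body": {"increments": [8,9,0,0,0,0,8,9,-20,0,0,0,0,0,-30,0,0,0,0,0,-30,0,0,0,0,0,-20,0,0,0,0,0,-8,0,0,0,0,0,-4,0,0,0,0,0,-2,0,0,0,0,0,0,0,0,0]}}

```text
clock: 7.82
position: [0.4445, -0.3081, 0.0343]
ee_rot: [2.561, 1.818, 0.001]
force: [0.8, -0.8, -1.6]
width: 0.584
gripper_force: 25.0
```

Request:
{"method": "carry_out", "body": {"increments": [0,0,-1.5,0,0,0,0,0,-1.5,0,0,0,0,0,0,0,0,0]}}

```text
clock: 8.2
position: [0.4441, -0.3081, 0.0307]
ee_rot: [-2.562, -1.818, 0.0]
force: [0.1, 0.1, -1.5]
width: 0.581
gripper_force: 25.0
```

Request:
{"method": "carry_out", "body": {"increments": [0,0,-0.8,0,0,0,0,0,-0.6,0,0,0,0,0,0,0,0,0]}}

```text
clock: 8.57
position: [0.4442, -0.308, 0.03]
ee_rot: [2.561, 1.818, -0.0]
force: [-2.3, 2.4, 9.3]
width: 0.585
gripper_force: 25.0
```

Request:
{"method": "carry_out", "body": {"increments": [0,0,0,0,0,0,0,0,0,0,0,0,0,0,0,0,0,0,0,0,5,0,0,0,0,0,20,0,0,0,0,0,30,0,0,0,0,0,40,0,0,0,0,0,40,0,0,0,0,0,35,0,0,0,0,0,0,0,0,0,0,0,0,0,0,0], "grip": 0.2}}

```text
clock: 9.95
position: [0.4437, -0.3079, 0.199]
ee_rot: [-2.561, -1.818, 0.001]
force: [0.1, 0.9, -0.5]
width: 0.803
gripper_force: 0.0
```

Run:
```python
from st import *
st(); c=vision.calibration('wrist'); a=save('wrist','pics/w3.png'); t=save('top','pics/t3.png')
cv2.imwrite('pics/c3.png',np.hstack([cv2.resize(a[:,:,::-1],(500,375)),cv2.resize(t[205:335,410:510,::-1],(288,375))]))
```

```text
9.95 [ 0.4437 -0.3079  0.199 ] 
x [ 0.3298  0.944  -0.    ] y [ 0.944  -0.3298 -0.0005] z [-0.0005  0.0001 -1.    ] yaw y -19.25687081453444 
q [ 0.7929  0.3549 -0.3738  1.7934  0.1494  1.0215  0.0258] F [ 0.0968  0.916  -0.4908] 0.803032819595513 0.0
```

View pics/c3.png

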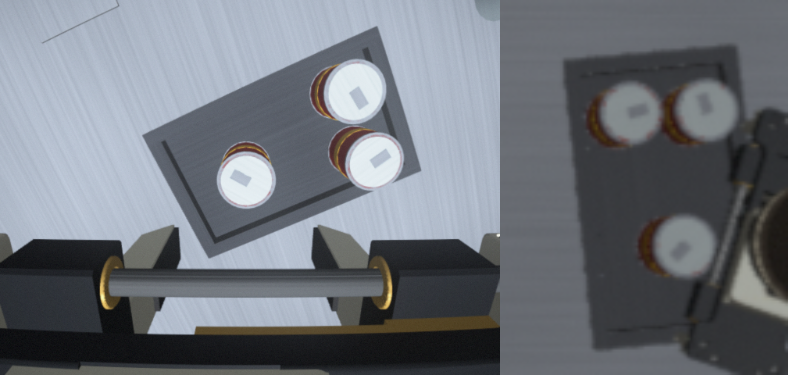

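The tin stands upright in the free end of the pan: wrist crop (246,178), top crop (678,245). The other two tins have not moved. Next is the pedal.

Request:
{"method": "carry_out", "body": {"increments": [7,18,0,0.03,-0.01,0,15,36,0,0.06,-0.021,0,15,36,0,0.06,-0.021,0,15,36,0,0.06,-0.021,0,15,36,0,0.06,-0.021,0,15,36,0,0.06,-0.021,0,15,36,-10,0.06,-0.021,0,15,36,-12,0.06,-0.021,0,15,36,-12,0.06,-0.021,0,15,36,-14,0.06,-0.021,0,5,19,-16,0,0,0,0,0,0,0,0,0,0,0,0,0,0,0], "grip": 1}}

```text
clock: 11.68
position: [0.5912, 0.0528, 0.1356]
ee_rot: [-2.209, -1.568, -0.688]
force: [-0.9, -0.1, 0.0]
width: 0.007
gripper_force: 0.0
```

Run:
```python
from st import *
st(); a=save('side','pics/s4.png');w=save('wrist','pics/w4.png')
cv2.imwrite('pics/c4.png',np.hstack([cv2.resize(a[180:380,160:400,::-1],(450,375)),cv2.resize(w[:,:,::-1],(350,263)).copy() if 0 else cv2.copyMakeBorder(cv2.resize(w[:,:,::-1],(350,263)),0,112,0,0,0)]))
```

```text
11.675 [0.5912 0.0528 0.1356] 
x [0.2717 0.777  0.5679] y [ 0.944  -0.3299 -0.0002] z [ 0.1872  0.5362 -0.8231] yaw y -19.263382581164485 
q [ 0.664   0.588  -0.6867  1.903  -0.3815  0.6416  0.0511] F [-0.8614 -0.0765  0.0301] 0.007236798302521986 0.0
```

View pics/c4.png

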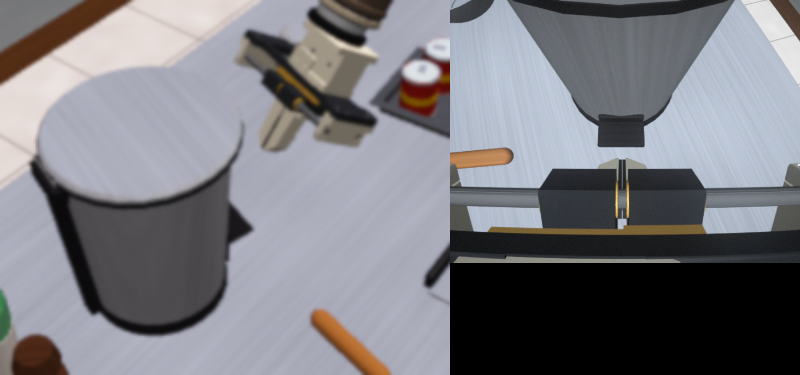

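The side crop shows the closed fingers leaning clear of the lid, in front of the tread. In the wrist crop the tread, at (621,131), is laterally in line with the fingers at (622,165).

Run:
```python
from st import *
g=cv2.cvtColor(cv2.imread('pics/w4.png'),cv2.COLOR_BGR2GRAY)
print(g[195:290:3,313]); print(g[250,255:375:3])
C=np.array([.6435,.200]);f=np.array([-.33,-.944])
for v in (210,240,255,262,268):
    p=onz('wrist',(313.6,v),.048)[:2]-C; print(v,p+C,'r',p@f,'lat',p@np.array([.944,-.33]))
```

```text
[112 110 116 111 112 109  59  41  39  39  47  45  43  47  48  47  44  45
  48  53  51  48  53  56  55 200 199 200 200 202 199 198]
[198 194 193 193 197 117  56  56  55  57  56  51  53  55  50  48  50  48
  47  50  53  47  51  50  50  53  51  53  52  53  55  54  56  68 199 197
 199 200 194 200]
210 [0.618  0.1299] r 0.074538959640131 lat -0.0009087771194315
240 [0.6107 0.109 ] r 0.09674079694143109 lat -0.0009185120495506646
255 [0.6072 0.0989] r 0.10744796882809363 lat -0.0009233630124687158
262 [0.6055 0.0942] r 0.11236075717963152 lat -0.0009256242182376827
268 [0.6042 0.0903] r 0.11653074842975479 lat -0.0009275614219912914
```

Request:
{"method": "carry_out", "body": {"increments": [4.5,13,-18,0,0,0,4.5,13,-20,0,0,0,4.5,13,-20,0,0,0,5,14,-16,0,0,0,0,0,-3,0,0,0,0,0,-3,0,0,0,0,0,-3,0,0,0,0,0,0,0,0,0]}}

```text
clock: 12.78
position: [0.6102, 0.105, 0.0534]
ee_rot: [-2.211, -1.568, -0.69]
force: [-4.2, -2.6, 10.6]
width: 0.006
gripper_force: 5.0
```

Contact is where expected. Pressing down.

Request:
{"method": "carry_out", "body": {"increments": [0,0,-3,0,0,0,0,0,-3,0,0,0,0,0,-3,0,0,0,0,0,-3,0,0,0,0,0,-3,0,0,0,0,0,-3,0,0,0,0,0,-2,0,0,0,0,0,0,0,0,0]}}

```text
clock: 13.78
position: [0.61, 0.1045, 0.0328]
ee_rot: [-2.212, -1.568, -0.689]
force: [-3.8, -4.4, 7.0]
width: 0.004
gripper_force: 3.5
```

Request:
{"method": "carry_out", "body": {"increments": [0,0,-1.5,0,0,0,0,0,-1.5,0,0,0,0,0,-1,0,0,0,0,0,0,0,0,0,0,0,0,0,0,0]}}

```text
clock: 14.4
position: [0.6102, 0.105, 0.0288]
ee_rot: [-2.211, -1.568, -0.689]
force: [-3.9, -6.4, 9.5]
width: 0.004
gripper_force: 5.1
```

Request:
{"method": "carry_out", "body": {"increments": [0,0,-1,0,0,0,0,0,-0.5,0,0,0,0,0,0,0,0,0]}}

```text
clock: 14.78
position: [0.6103, 0.105, 0.0282]
ee_rot: [-2.211, -1.569, -0.69]
force: [-7.6, -11.7, 22.4]
width: 0.009
gripper_force: 11.5
```

The force jumped, so the pedal is on its stop. Checking the lid, then holding.

Request:
{"method": "carry_out", "body": {"increments": [0,0,0,0,0,0,0,0,0,0,0,0,0,0,0,0,0,0,0,0,0,0,0,0,0,0,0,0,0,0,0,0,0,0,0,0,0,0,0,0,0,0,0,0,0,0,0,0,0,0,0,0,0,0,0,0,0,0,0,0,0,0,0,0,0,0,0,0,0,0,0,0,0,0,0,0,0,0,0,0,0,0,0,0,0,0,0,0,0,0,0,0,0,0,0,0,0,0,0,0,0,0,0,0,0,0,0,0,0,0,0,0,0,0]}}

```text
clock: 17.15
position: [0.6103, 0.105, 0.0283]
ee_rot: [-2.211, -1.569, -0.69]
force: [-8.1, -10.4, 21.4]
width: 0.007
gripper_force: 11.4
```

Run:
```python
from st import *
st(); a=save('side','pics/s5.png'); t=save('top','pics/t5.png')
cv2.imwrite('pics/c5.png',np.hstack([cv2.resize(a[100:380,100:460,::-1],(482,375)),cv2.resize(t[120:270,180:340,::-1],(318,298),interpolation=2) if 0 else cv2.resize(t[110:280,190:334,::-1],(318,375))]))
```

```text
17.15 [0.6103 0.105  0.0283] 
x [0.2712 0.7772 0.5677] y [ 0.9438 -0.3305  0.0016] z [ 0.1889  0.5354 -0.8232] yaw y -19.30181987657841 
q [ 0.5347  0.7725 -0.6624  1.9443 -0.3638  0.3873  0.0565] F [ -8.1273 -10.406   21.3964] 0.006693324043131225 11.416227305307984
```

View pics/c5.png

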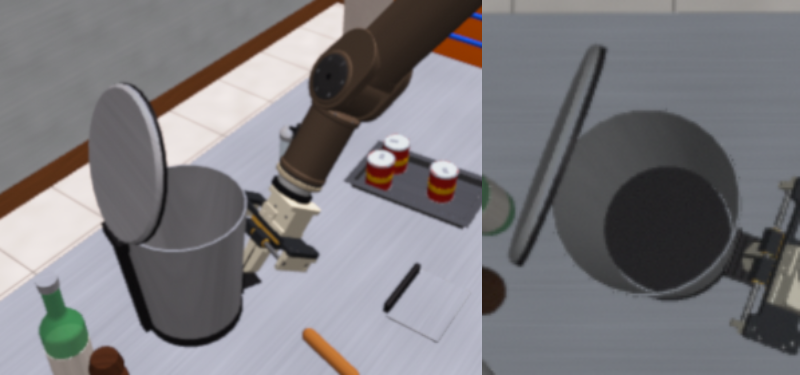

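The side crop shows the lid standing wide open, about 70°, at (127,160). The top crop shows the inside of the bin fully exposed, and it has been held over 2 s. Easing the pedal up at no more than 16 mm/s.

Request:
{"method": "carry_out", "body": {"increments": [0,0,1,0,0,0,0,0,1.5,0,0,0,0,0,2,0,0,0,0,0,2,0,0,0,0,0,2,0,0,0,0,0,2,0,0,0,0,0,2,0,0,0,0,0,2,0,0,0,0,0,2,0,0,0,0,0,2,0,0,0,0,0,1.5,0,0,0,0,0,1.5,0,0,0,0,0,1.5,0,0,0,0,0,1.5,0,0,0,0,0,1,0,0,0,0,0,1,0,0,0,0,0,1,0,0,0,0,0,0,0,0,0]}}

```text
clock: 19.5
position: [0.6103, 0.1063, 0.0548]
ee_rot: [-2.209, -1.569, -0.69]
force: [0.2, -2.2, 4.3]
width: 0.006
gripper_force: 2.3
```

Request:
{"method": "carry_out", "body": {"increments": [0,0,1,0,0,0,0,0,1,0,0,0,0,0,1,0,0,0,0,0,0,0,0,0]}}

```text
clock: 20.0
position: [0.6092, 0.1061, 0.0572]
ee_rot: [-2.209, -1.569, -0.687]
force: [0.3, 0.3, 0.2]
width: 0.01
gripper_force: 0.0
```

Released at zero force. Retreating back along the tool axis.

Request:
{"method": "carry_out", "body": {"increments": [-3,-9,10,0,0,0,-5,-14,20,0,0,0,-6,-17,25,0,0,0,-6,-17,25,0,0,0,-6,-20,25,0,0,0,-6,-30,25,0,0,0,0,-30,20,0,0,0,0,0,0,0,0,0,0,0,0,0,0,0,0,0,0,0,0,0]}}

```text
clock: 21.25
position: [0.577, -0.0298, 0.207]
ee_rot: [-2.207, -1.569, -0.687]
force: [0.3, 0.2, 0.1]
width: 0.006
gripper_force: 0.0
```

Run:
```python
from st import *
st(); a=save('side','pics/s6.png'); t=save('top','pics/t6.png')
cv2.imwrite('pics/c6.png',np.hstack([cv2.resize(a[:,:,::-1],(400,300)),cv2.resize(t[:,:,::-1],(400,300))]))
```

```text
21.25 [ 0.577  -0.0298  0.207 ] 
x [0.2707 0.7772 0.568 ] y [ 0.9447 -0.3281 -0.0012] z [ 0.1854  0.5369 -0.823 ] yaw y -19.15058541389726 
q [ 0.8175  0.5082 -0.6864  1.8012 -0.3714  0.8879  0.1038] F [0.2718 0.2431 0.0918] 0.00620453452110967 0.0
```

View pics/c6.png

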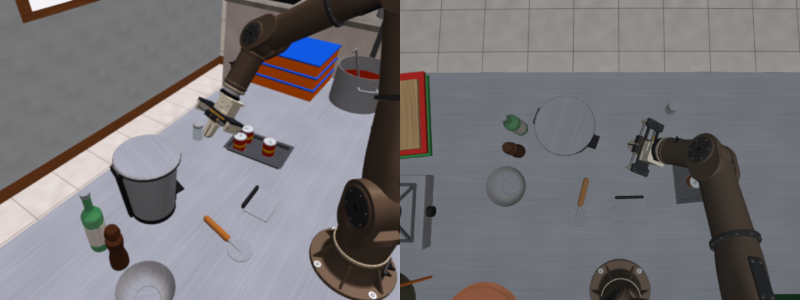

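The pictures show the lid shut (147,155), the three tins upright in the pan (255,145) and everything else in place, with the robot touching nothing.

```bash
python3 -c "
from cell import arm; print(arm.sign_off())"
```

```text
the job is handed in; nothing more can be done
None
```

The tin stands upright in the pan with the other two, the pedal was held fully down for over 2 s and eased back up with the lid now shut, nothing else looks moved in the pictures, and I've handed the job in.

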